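# Take the blue shelf off its keyhole studs

## Robot

A 6-joint arm with a two-finger parallel gripper is mounted at the origin on the work surface. World frame = base frame: x ahead of the robot, y to its left, z up, the work surface at z = 0. Lengths are in m, angles in rad, forces in N, time in s.
With the tool pointing down it reaches from about 0.325 to 0.9 m from the base axis. Payload 6.1 kg.
Tool frame: the origin (TCP) lies midway between the tips of the shut fingers; the grasp point (between the pads) lies 19 mm behind it; z points along the fingers, y is the line along which they close (so a half turn about z gives the same grasp; the last joint's range is limited). The gripper opens to 87 mm and grips with 3 to 60 N. Pads are 19 mm wide; open, the fingers measure 117 mm over their backs; the gripper's body (75 mm by 190 mm) begins 51 mm behind the grasp point.
Start: joints at [-1.394, 0.22, 1.526, -0, 1.395, -0.126], TCP at [0.186, -0.597, 0.223] pointing down, gripper open.
Joint ranges: [-2.98, 2.98], [-0.91, 2.08], [0.09, 2.57], [-1.24, 4.39], [0.2, 2.65], [-2.68, 2.68]. Speed limits (rad/s): [2.57, 2.57, 3.01, 3.14, 3.14, 3.14].

## Interface

Orientations are given as a 3x3 rotation matrix whose columns are the frame's x, y, z axes.
In Python, from bench import readout, optics, ticket, nets gives the robot as it stands.
- The arm moves only by the tool jog_arm, never from a script. Its argument "series" is a list that holds one entry, the list of rows, each a list of 7 numbers: the turn, a rotation vector about the world's x, y, z in degrees, then the shift along the world's x, y, z in mm, then the closure in counts, from 0 (fully open) to 255 (shut). A call has 1 to 5 rows; each row is the pose to reach, as a shift and turn from the pose commanded when the call began; what a row does not reach only later rows make up. A row lasts 1/8 s, in which the tool goes at most 62.5 mm and 10.7 degrees, less where a joint would pass 70% of its speed; a pose out of reach is approached as far as the arm can. A call with a gripper value outside its range is refused whole. The fingers move at their own pace and stop on an object; "grip_force" is the grip in N (left out, the last holds). Time passes only in rows, so rows that repeat a pose let the fingers close. It gives the time, the measured TCP pose, the force, the opening and the grip force at its end, in the units of the state.
- readout.observe(): the state, without advancing time (a new reading comes with each control period).
- optics.grab_frame(name): name is "scene" or "top"; returns the picture (384x512x3 uint8, red, green, blue); there is no depth.
- optics.camera_params(name): a dict with "fov_y" (degrees; the focal length in pixels is half the picture's height over the tangent of half this angle, whatever the lens; pixels are square), "cx", "cy" (the principal point, pixels), "origin" and "rotation" of the camera in the world. Camera axes: x right, y down, z forward; pixel columns grow to the right and rows downward; lengths in m; the calibration is good to about 2 mm. A picture is of the moment at which its call begins. camera_params takes no time and is no camera call.
- ticket.finish_job(): hands the job in; it is judged then, once.
Trained networks look in the newest picture that a camera, given by its name, has taken for a name from the list of things; names that differ only in an ending like _2 or _b are one class to them, and where a whole thing is asked for, a point or a joint stands for the part that bears it (a point fixed in the world has none). Each returns a list of dicts, best first, with "p" (0 to 1); they miss things now and then, are a little off and sometimes report something else, mostly with a low value. They report only what shows in the picture. A call takes as long as a camera call. They do not tell look-alikes from the thing itself.
- nets.spot_in(camera, target): "at" ([x, y, z] in m, in world coordinates, good to about 4 mm: the middle of the surface that is visible of it).
The state is a dict: "t": time; "qpos": joint angles; "qd": joint speeds; "effort": joint torques, N m; "tcp_pos": TCP position; "ee_rot": TCP orientation; "wrist_force": force on the tool from outside, world axes, zero at the start; "ft_torque": the same for the moment, N m; "gripper_width": finger opening in m; "grasp_force": force on a finger pad.
Only numpy, scipy, OpenCV 4.12 (cv2) and the standard library are available. Lean on these libraries where they do the work, as an engineer would, in place of code of your own. Each camera call takes 0.05 s, during which the arm holds its last target. There are 200 camera calls.

## Task

The practical is over, so the blue hanging shelf has to come down. First stand its red-capped amber bottle upright on the white saucer, then unhook the blue shelf from the stand without forcing it - lift it, shift it sideways so that its big holes come over the stud heads, draw it off - and set it down, not dropped, standing upright on the floor of the pink tray beside the beaker. Leave the green shelf hanging with its bottle, and do not disturb anything else.

Things in the scene. Friction and masses are not known exactly. Their poses are not given: they have to be found in the camera images.
- stand: Fixed upright white board on a dark base. Origin on the table under the middle of its front face; z up, -x points out of the front (where the shelves hang), y along the board. Board 360 mm wide, x 0 to 15, top at z 200; base 380 wide, x -20 to 100, 20 high. The two hanging places are centred at y -87.5 and y +87.5: the blue shelf hangs at one, the green at the other; which is where varies.
- stand_studs (a point): Point on the board's front face, mid-width, at stud height (z 161.5 mm); axes as the stand's. Four fixed steel studs stick out along -x at this height: shank 7 mm thick, 7.8 long, then a round head 18 mm in diameter, 5 thick (x -7.8 to -12.8). Each hanging place has one stud 52 mm to the -y side of its centre and one 20 mm to the +y side.
- blue_fin (a point): Grip fin of the blue shelf (axes as body blue): upright rib, 12 mm thick in y, 50 long in x, from the shelf floor to 105 mm above the underside. The point is at its middle in x and y, 12.5 mm below its top: 92.5 above the underside, 30 in front (-x) of the plate's back face. Hung, this point is at z about 177.5 and x about -31 of the stand, y at the centre of its place.
- blue_foot (a point): Centre of the blue shelf's underside (footprint 130 in y by 70 in x), axes as body blue. To unhook: raise 26.5 mm (2 either way will do), shift 24 mm towards its own -y (2.5 either way), then draw out along -x 15 mm or more. Its plate has two L-shaped keyholes: a slot 11 mm wide, up then sideways, ending in a 24 mm square hole that passes the stud head.
- blue: Blue hanging shelf, about 0.25 kg, 130 mm wide (y), 105 high, 70 deep (x). Origin at the bottom middle of the back face of its 5 mm thick, 95 high back plate; z up, -x out from the board, y along it (as the stand's when hung). Floor 6 mm thick with a front lip 14 high. Hung, its underside is at z 85; it has 3 mm of play along the studs, 2 mm either side, and tilts 1 or 2 degrees.
- bottle_mid (a point): Amber bottle with red cap standing on the blue shelf's floor, on the +y side of the fin: round, 36 mm in diameter, 140 high, about 0.12 kg; point at its centre, z along its axis.
- bottle: The same amber bottle; origin at the centre of its underside.
- green_fin (a point): Grip fin of the green shelf, same shape as the blue one; leave it hanging.
- spare_mid (a point): Clear bottle with white cap on the green shelf, 36 mm in diameter, 140 high, point at its centre; leave it.
- saucer_top (a point): White saucer, a fixed flat disc 130 mm in diameter and 8 thick; point at the centre of its top.
- tray: Pink open tray, fixed, 250 (x) by 180 (y) mm, 50 high, walls and floor 5 mm thick; origin at the centre of its underside. A beaker stands in it towards its +x end.
- beaker_mid (a point): Glass beaker in the tray, 52 mm in diameter, 75 high, point at its centre; leave it.
- burner_mid (a point): Steel spirit burner on the table in front of the stand, below the shelves, 72 mm in diameter, 70 high, point at its centre; leave it.
- burner2_mid (a point): Second steel spirit burner, same size, farther back on the table; leave it.
- stock_mid (a point): Purple bottle with white cap near the robot, 36 mm in diameter, 85 high, point at its centre; leave it.
- flask_mid (a point): Green glass conical flask standing between saucer and tray, towards the back, 70 mm in diameter, 120 high, point at its centre; leave it.
- bowl_mid (a point): White bowl at the back, 124 mm in diameter, 55 high, point at its centre; leave it.
Things that resemble listed ones, but are neither listed nor needed, are in the scene too. What is shaped like the part that bears saucer_top but turquoise is not meant.

How it is judged:
By the outcome, as a careful person would: the job done as asked, in the order asked, and still so for the second after the job is handed in, with the robot touching nothing.
It also fails if it takes over 58 s, if anything falls off the work surface, if the arm or the gripper's body presses on something with over 40 N, if the wrist force passes 120 N, or if a joint passes its speed limit or range.

## Working session

There is one attempt and no reset: what is moved stays moved. The work goes in short steps, Python scripts to look and compute and a tool call to move; the robot and the scene stay as the last step left them, time stands still between calls to the robot, and variables do not carry over. Pictures are saved under pics/ and viewed, at most 11 in all, crops included, and the job is handed in when it is done.

Besides the shell and the picture viewer there is one more tool, called after ">>>" as name(argument=value, ...), one argument or row to a line, values as JSON. jog_arm: Moves the arm, as the interface text tells. Its arguments: {"type":"object","properties":{"series":{"type":"array"},"grip_force":{"type":"number"}},"required":["series"]}

```bash
mkdir -p pics; ls
python3 - <<'E'
from bench import readout, optics, ticket, nets
import cv2, numpy as np
for c in ("scene","top"):
    im=optics.grab_frame(c); cv2.imwrite(f"pics/{c}0.png",cv2.cvtColor(im,cv2.COLOR_RGB2BGR))
    p=optics.camera_params(c); print(c,p['fov_y'],p['cx'],p['cy'],np.round(p['origin'],3),np.round(p['rotation'],3).tolist())
    for t in ["stand_studs","blue_fin","bottle_mid","green_fin","saucer_top","tray","beaker_mid","burner_mid","burner2_mid","stock_mid","flask_mid","bowl_mid","spare_mid"]:
        print(t,[(round(d['p'],2),np.round(d['at'],3).tolist()) for d in nets.spot_in(c,t)[:3]])
s=readout.observe(); print(s['t'],s['tcp_pos'],s['ee_rot'],s['gripper_width'])
E
```

```text
pics
scene 52.25573426682141 252.27011896219534 192.84101922224147 [ 1.376 -0.254  0.824] [[0.283, 0.586, -0.759], [0.959, -0.17, 0.227], [0.004, -0.792, -0.61]]
stand_studs [(0.61, [0.528, 0.37, 0.076]), (0.59, [0.39, 0.226, 0.172]), (0.36, [0.725, 0.103, 0.032])]
blue_fin [(0.93, [0.562, 0.362, 0.11])]
bottle_mid [(0.68, [0.54, 0.31, 0.174])]
green_fin [(0.65, [0.41, 0.28, 0.112])]
saucer_top [(0.95, [0.222, -0.29, 0.011]), (0.57, [0.571, 0.01, 0.009])]
tray [(0.83, [0.456, -0.312, 0.005])]
beaker_mid [(0.59, [0.552, -0.281, 0.06])]
burner_mid [(0.85, [0.532, 0.266, 0.034]), (0.65, [0.529, 0.368, 0.077])]
burner2_mid [(0.73, [0.791, -0.105, 0.038]), (0.52, [0.687, -0.123, 0.045])]
stock_mid [(0.63, [0.386, 0.038, 0.057]), (0.36, [0.527, 0.372, 0.074])]
flask_mid []
bowl_mid [(0.61, [0.725, 0.102, 0.032]), (0.4, [0.385, 0.037, 0.054])]
spare_mid [(0.61, [0.388, 0.228, 0.175]), (0.38, [0.725, 0.103, 0.031])]
top 52.507137259080004 250.8596166661061 191.9500704157601 [0.446 0.024 1.247] [[0.011, -0.999, 0.033], [-1.0, -0.012, -0.015], [0.016, -0.033, -0.999]]
stand_studs [(0.71, [0.44
[... 286 characters left out ...]
[(0.65, [0.46, -0.312, 0.006]), (0.25, [0.543, -0.283, 0.044])]
beaker_mid [(0.71, [0.521, 0.314, 0.227]), (0.69, [0.541, -0.285, 0.041])]
burner_mid [(0.71, [0.514, 0.273, 0.044]), (0.62, [0.442, 0.363, 0.074])]
burner2_mid [(0.76, [0.763, -0.099, 0.044])]
stock_mid [(0.59, [0.376, 0.045, 0.086])]
flask_mid [(0.59, [0.666, -0.109, 0.045]), (0.48, [0.525, 0.31, 0.226]), (0.27, [0.555, 0.348, 0.092])]
bowl_mid [(0.58, [0.755, 0.087, 0.026])]
spare_mid [(0.59, [0.38, 0.22, 0.229])]
1.4 [ 0.18635338 -0.59654999  0.2225382 ] [[ 9.54503335e-01  2.98200239e-01 -1.75947569e-05]
 [ 2.98200239e-01 -9.54503335e-01  2.69485904e-05]
 [-8.75817808e-06 -3.09692802e-05 -9.99999999e-01]] 0.08672329838725099
```

View pics/scene0.png

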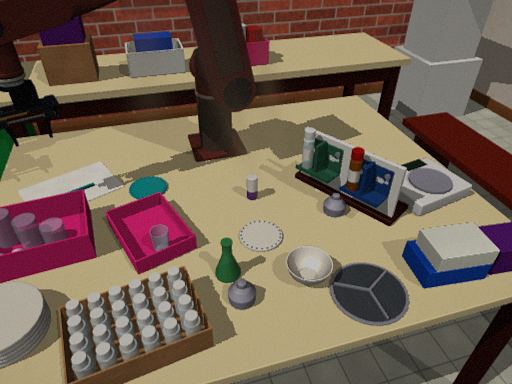

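View pics/top0.png

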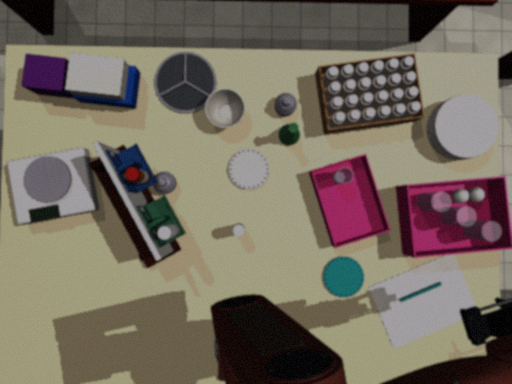

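The white saucer is at scene (261,235) / top (248,169); the turquoise disc at scene (148,188) is the decoy. The red cap is at scene (357,155) / top (132,174). The blue shelf is on the far (-y) place. My tray is the one with a single beaker, top (348,200); the larger pink tray at top (455,215) is a decoy. The other white caps are in the crate or on the green shelf. Next I'll take one close crop of the stand.

Run:
```python
from bench import optics
import cv2, numpy as np
print(optics.camera_params("top").keys(), optics.camera_params("scene").keys())
a=cv2.imread("pics/scene0.png")[115:225,285:415]; b=cv2.imread("pics/top0.png")[130:275,80:200]
A=cv2.resize(a,None,fx=3.2,fy=3.2,interpolation=cv2.INTER_CUBIC);B=cv2.resize(b,None,fx=3,fy=3,interpolation=cv2.INTER_CUBIC)
H=max(A.shape[0],B.shape[0]); o=np.zeros((H,A.shape[1]+B.shape[1],3),np.uint8);o[:A.shape[0],:A.shape[1]]=A;o[:B.shape[0],A.shape[1]:]=B
cv2.imwrite("pics/crop1.png",o);print(o.shape)
```

```text
dict_keys(['fov_y', 'cx', 'cy', 'origin', 'rotation']) dict_keys(['fov_y', 'cx', 'cy', 'origin', 'rotation'])
(435, 776, 3)
```

View pics/crop1.png

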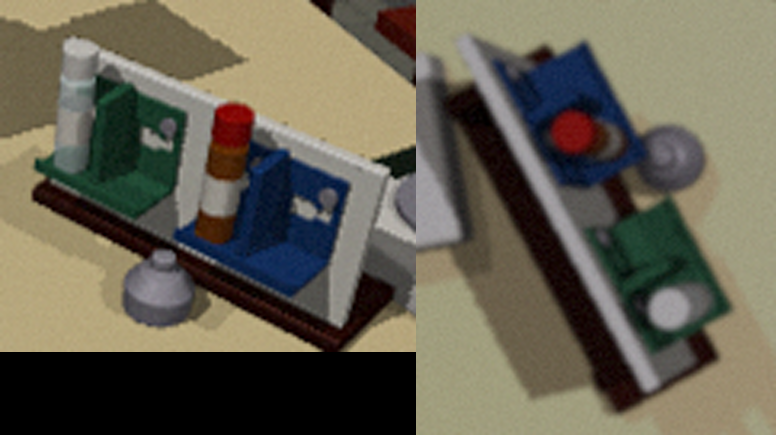

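```bash
cat > g.py <<'E'
from bench import optics
import numpy as np, cv2
P={c:optics.camera_params(c) for c in("scene","top")}
F={c:192/np.tan(np.radians(P[c]['fov_y']/2)) for c in P}
def at(c,u,v,z):
    p=P[c]; d=np.array(p['rotation'])@[(u-p['cx'])/F[c],(v-p['cy'])/F[c],1]; o=np.array(p['origin'])
    return (o+d*(z-o[2])/d[2])[:2]*1000
def proj(c,X):
    p=P[c]; q=np.array(p['rotation']).T@(np.array(X)/1000-p['origin']); return q[:2]/q[2]*F[c]+[p['cx'],p['cy']]
E
python3 - <<'E'
from g import *
for n,c,u,v,z in [("far","top",100.7,141.3,.2),("near","top",161.3,257.3,.2),("near","scene",304.4,127.5,.2),("far","scene",405.3,171.3,.2),
 ("cap","top",133,173.7,.231),("cap","scene",358.4,150,.231),("spare","top",163.8,232.5,.231),("spare","scene",309.7,130,.231)]:
    print(n,c,at(c,u,v,z).round(1))
T=cv2.imread("pics/top0.png");S=cv2.imread("pics/scene0.png")
for c,im,box in(("top",T,(300,390,150,250)),("scene",S,(100,200,190,270))):
    h=cv2.cvtColor(im,cv2.COLOR_BGR2HSV); m=((h[...,0]>160)&(h[...,0]<178)&(h[...,1]>120)).astype(np.uint8)
    M=np.zeros_like(m);x0,x1,y0,y1=box;M[y0:y1,x0:x1]=m[y0:y1,x0:x1]
    n,l,s,_=cv2.connectedComponentsWithStats(M);i=1+s[1:,4].argmax()
    pts=cv2.findContours((l==i).astype(np.uint8),0,1)[0][0].reshape(-1,2)
    w=np.array([at(c,u,v,.05) for u,v in pts],np.float32); print("tray rim",c,s[i],cv2.minAreaRect(w))
    # saucer: white low saturation
x=[at("top",*p,.008) for p in [(248.5,169)]];print("saucer top",x, at("scene",261,235,.008))
print("beaker rim",at("top",343.5,176.5,.075), at("scene",160,231,.075))
for c,im,(x0,x1,y0,y1) in(("top",T,(222,275,145,195)),("scene",S,(232,290,216,255))):
    h=cv2.cvtColor(im,cv2.COLOR_BGR2HSV)[y0:y1,x0:x1]; m=(h[...,1]<45)&(h[...,2]>120)
    ys,xs=np.nonzero(m);w=cv2.convexHull(np.array([at(c,u+x0,v+y0,.008) for u,v in zip(xs,ys)],np.float32));print("saucer",c,cv2.minEnclosingCircle(w),m.sum())
E
```

```text
far top [612.4 413.1]
near top [303.7 245. ]
near scene [305.9 245.9]
far scene [624.8 420.3]
cap top [523.9 315.9]
cap scene [529.2 319.2]
spare top [372.  233.2]
spare scene [378.9 230.7]
tray rim top [ 310  155   80   92 4580] ((462.4847106933594, -298.8614196777344), (248.12966918945312, 185.1802978515625), 17.806264877319336)
tray rim scene [ 105  192   92   78 4130] ((489.36993408203125, -298.3974914550781), (295.39801025390625, 187.849853515625), 17.899911880493164)
saucer top [array([560.46353732,  13.34011257])] [567.30558024  15.39762665]
beaker rim [ 535.13449638 -274.08398509] [ 540.23151255 -271.4890867 ]
saucer top ((564.2626342773438, 14.741800308227539), 108.64060974121094) 1534
saucer scene ((585.59521484375, 27.00285530090332), 88.3160171508789) 1016
```

Cap centre from the two views is about (526.5, 317.5), so stand y is −50, which puts it +37 from the fin, as described. The stand yaw is about 118.6°. I'll move to above the bottle.

>>> jog_arm(
  series=[
    [[0,0,10,50,30,20,0],[0,0,20,100,70,40,0],[0,0,30,150,110,60,0],[0,0,40,195,150,80,0],[0,0,50,235,195,100,0]],
  ],
)

```text
t: 2.02
tcp_pos: [0.4156, -0.4078, 0.3198]
ee_rot: [[0.38, 0.925, 0.0], [0.925, -0.38, -0.0], [-0.0, 0.0, -1.0]]
wrist_force: [-0.4, 0.4, 0.2]
gripper_width: 0.0871
grasp_force: 0.0
```

>>> jog_arm(
  series=[
    [[0,0,10,25,50,0,0],[0,0,20,50,105,0,0],[0,0,30,75,160,0,0],[0,0,40,90,220,0,0],[0,0,50,100,280,0,0]],
  ],
)

```text
t: 2.65
tcp_pos: [0.5147, -0.1272, 0.3191]
ee_rot: [[-0.465, 0.886, 0.0], [0.886, 0.465, -0.0], [-0.0, 0.0, -1.0]]
wrist_force: [0.7, -0.2, 0.1]
gripper_width: 0.087
grasp_force: 0.0
```

>>> jog_arm(
  series=[
    [[0,0,1.3,5,60,0,0],[0,0,1.3,10,120,0,0],[0,0,1.3,10,180,0,0],[0,0,1.3,10,240,0,0],[0,0,1.3,10,300,0,0]],
  ],
)

```text
t: 3.28
tcp_pos: [0.5241, 0.1727, 0.3194]
ee_rot: [[-0.479, 0.878, 0.001], [0.878, 0.479, 0.0], [-0.0, 0.001, -1.0]]
wrist_force: [0.4, -0.0, 0.1]
gripper_width: 0.0869
grasp_force: 0.0
```

>>> jog_arm(
  series=[
    [[0,0,0,-2,60,0,0],[0,0,0,-4,120,0,0],[0,0,0,-5,139,-30,0],[0,0,0,-5,139,-50,0],[0,0,0,-5,139,-50,0]],
  ],
)

```text
t: 3.9
tcp_pos: [0.5182, 0.3083, 0.2665]
ee_rot: [[-0.479, 0.878, -0.004], [0.878, 0.479, -0.002], [-0.0, -0.005, -1.0]]
wrist_force: [-0.5, -0.2, 0.6]
gripper_width: 0.0868
grasp_force: 0.0
```

Run:
```python
from g import *
from bench import readout
s=readout.observe(); t=np.array(s['tcp_pos'])*1000; print(s['t'],t.round(1),s['wrist_force'])
out=[]
for c in("scene","top"):
    im=cv2.cvtColor(optics.grab_frame(c),cv2.COLOR_RGB2BGR); cv2.imwrite(f"pics/{c}1.png",im)
    p=proj(c,t); q=proj(c,[t[0],t[1],231]); print(c,p.round(1),q.round(1))
    x,y=int(q[0])-55,int(q[1])-50; print(x,y)
    out.append(cv2.resize(im[y:y+100,x:x+110],None,fx=3.5,fy=3.5,interpolation=cv2.INTER_CUBIC))
cv2.imwrite("pics/crop2.png",np.hstack(out))
```

```text
3.9 [518.2 308.3 266.5] [-0.51718288 -0.21008301  0.61287215]
scene [355.2 137.9] [353.2 148.6]
298 98
top [131.9 174.9] [135.9 175.9]
80 125
```

View pics/crop2.png

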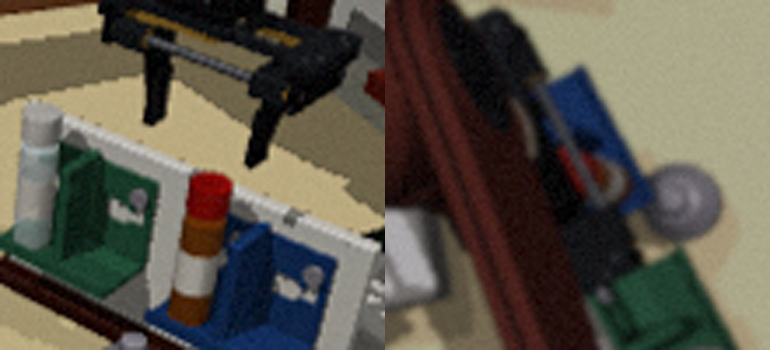

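Run:
```python
from g import *
from bench import readout
s=readout.observe(); print(s['t'],(s['tcp_pos']*1000).round(1),np.round(s['ee_rot'],3).tolist(),s['qpos'])
print(at("scene",356.7,138.6,s['tcp_pos'][2]))
```

```text
4.0 [519.8 308.5 269.6] [[-0.478, 0.878, 0.0], [0.878, 0.478, -0.0], [-0.0, 0.0, -1.0]] [ 4.05427790e-01  1.44872789e-01  1.52464063e+00 -2.97157476e-04
  1.47188490e+00 -9.28939054e-02]
[527.50569075 307.45029925]
```

>>> jog_arm(
  series=[
    [[0,0,0,3,8.5,-10,100],[0,0,0,3,8.5,-29,100],[0,0,0,3,8.5,-29,100],[0,0,0,3,8.5,-29,100],[0,0,0,3,8.5,-29,100]],
  ],
  grip_force=10,
)

```text
t: 4.62
tcp_pos: [0.5226, 0.3184, 0.2407]
ee_rot: [[-0.479, 0.878, 0.001], [0.878, 0.479, 0.0], [-0.0, 0.001, -1.0]]
wrist_force: [0.5, 0.1, 0.3]
gripper_width: 0.0544
grasp_force: 0.0
```

```bash
cat > look.py <<'E'
import sys
from g import *
from bench import readout
def look(name,cams=("scene","top"),z=None,sz=(55,50),fx=3.5):
    out=[]
    for c in cams:
        im=cv2.cvtColor(optics.grab_frame(c),cv2.COLOR_RGB2BGR); cv2.imwrite(f"pics/{c}_{name}.png",im)
        s=readout.observe(); t=np.array(s['tcp_pos'])*1000
        q=proj(c,t); x,y=max(0,int(q[0])-sz[0]),max(0,int(q[1])-sz[1])
        print(c,s['t'],t.round(1),"tcp px",q.round(1),"crop",x,y,"w",s['gripper_width'],np.round(s['wrist_force'],1))
        out.append(cv2.resize(im[y:y+2*sz[1],x:x+2*sz[0]],None,fx=fx,fy=fx,interpolation=cv2.INTER_CUBIC))
    cv2.imwrite(f"pics/crop_{name}.png",np.hstack(out))
E
python3 -c "
from look import *
look('b',('scene',),sz=(40,35),fx=8)"
```

```text
scene 4.675 [522.6 318.4 240.7] tcp px [357.6 146. ] crop 317 111 w 0.05357672334165694 [-0.7 -0.  -0.6]
```

View pics/crop_b.png

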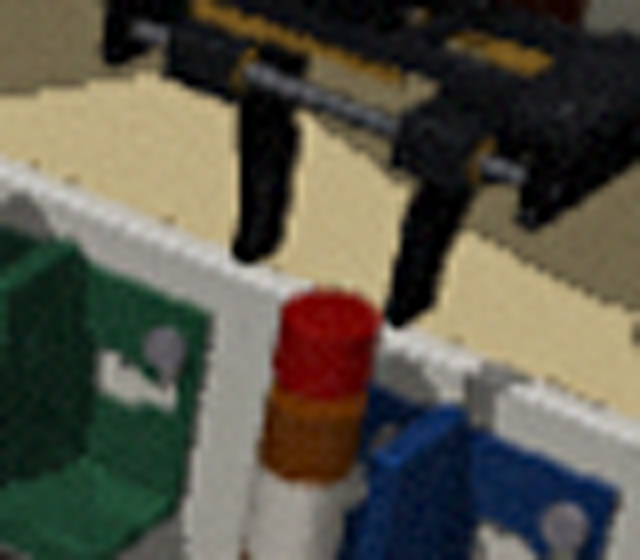

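Fingers straddle the cap: tips mid at (358.2,146.6) px, cap centre at (358.2,149.5), so within about 2 mm. I'll go down and grip.

>>> jog_arm(
  series=[
    [[0,0,0,1,0,-20,100],[0,0,0,1,0,-40,100],[0,0,0,1,0,-45,100],[0,0,0,1,0,-45,130],[0,0,0,1,0,-45,255]],
  ],
  grip_force=25,
)

```text
t: 5.3
tcp_pos: [0.5237, 0.3185, 0.1957]
ee_rot: [[-0.479, 0.878, 0.001], [0.878, 0.479, 0.0], [-0.0, 0.001, -1.0]]
wrist_force: [0.2, -0.8, 0.6]
gripper_width: 0.04
grasp_force: 0.0
```

>>> jog_arm(
  series=[
    [[0,0,0,0,0,0,255],[0,0,0,0,0,0,255],[0,0,0,0,0,0,255],[0,0,0,0,0,0,255]],
  ],
)

```text
t: 5.8
tcp_pos: [0.5238, 0.3185, 0.1958]
ee_rot: [[-0.479, 0.878, 0.001], [0.878, 0.479, 0.001], [-0.0, 0.001, -1.0]]
wrist_force: [0.6, 0.1, 2.6]
gripper_width: 0.0352
grasp_force: 25.0
```

>>> jog_arm(
  series=[
    [[0,0,0,0,0,20,255],[0,0,0,0,0,50,255],[0,0,0,0,0,80,255],[0,0,0,3,-20,85,255],[0,0,0,8,-60,85,255]],
  ],
)

```text
t: 6.42
tcp_pos: [0.5312, 0.2576, 0.2804]
ee_rot: [[-0.481, 0.877, 0.0], [0.877, 0.481, -0.0], [-0.0, 0.0, -1.0]]
wrist_force: [-1.0, -0.1, -0.4]
gripper_width: 0.0354
grasp_force: 24.9
```

>>> jog_arm(
  series=[
    [[0,0,0,6,-50,0,255],[0,0,0,13,-100,0,255],[0,0,0,20,-150,-20,255],[0,0,0,26,-200,-40,255],[0,0,0,30,-230,-60,255]],
  ],
)

```text
t: 7.05
tcp_pos: [0.5603, 0.0248, 0.2186]
ee_rot: [[-0.477, 0.879, -0.002], [0.879, 0.477, -0.001], [0.0, -0.002, -1.0]]
wrist_force: [0.4, 0.5, -1.1]
gripper_width: 0.0353
grasp_force: 24.9
```

>>> jog_arm(
  series=[
    [[0,0,0,0,0,0,255],[0,0,0,0,0,0,255],[0,0,0,0,0,0,255]],
  ],
)

```text
t: 7.42
tcp_pos: [0.5615, 0.0291, 0.2209]
ee_rot: [[-0.48, 0.877, 0.001], [0.877, 0.48, 0.0], [-0.0, 0.001, -1.0]]
wrist_force: [1.0, -0.2, -1.7]
gripper_width: 0.0355
grasp_force: 24.9
```

```bash
python3 -c "
from look import *
look('c',('scene','top'),sz=(50,80),fx=3.6)"
```

```text
scene 7.475 [561.6  29.2 220.9] tcp px [266.7 174.9] crop 216 94 w 0.035172149038004585 [ 1.2 -0.3 -1.5]
top 7.525 [561.6  29.2 220.9] tcp px [243.3 161.1] crop 193 81 w 0.03544800066424899 [-0.5 -0.  -1. ]
```

View pics/crop_c.png

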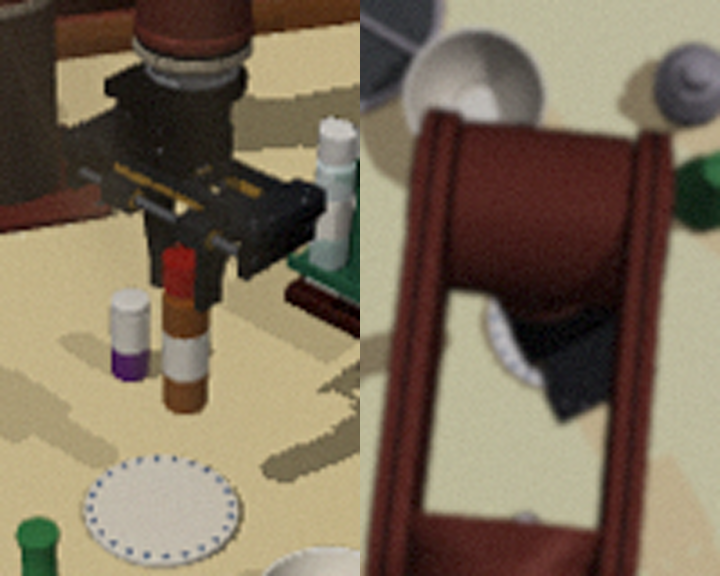

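>>> jog_arm(
  series=[
    [[0,0,0,2.5,-14,-30,255],[0,0,0,2.5,-14,-70,255],[0,0,0,2.5,-14,-100,255],[0,0,0,2.5,-14,-104,255],[0,0,0,2.5,-14,-104,255]],
  ],
)

```text
t: 8.15
tcp_pos: [0.5644, 0.0146, 0.1171]
ee_rot: [[-0.48, 0.877, 0.001], [0.877, 0.48, -0.0], [-0.001, 0.001, -1.0]]
wrist_force: [0.2, -0.1, -0.4]
gripper_width: 0.0357
grasp_force: 24.9
```

>>> jog_arm(
  series=[
    [[0,0,0,0,0,-1,255],[0,0,0,0,0,-2,255],[0,0,0,0,0,-3,255]],
  ],
)

```text
t: 8.52
tcp_pos: [0.5643, 0.0142, 0.1138]
ee_rot: [[-0.479, 0.878, 0.001], [0.878, 0.479, -0.0], [-0.001, 0.001, -1.0]]
wrist_force: [-1.0, 0.8, 7.7]
gripper_width: 0.0356
grasp_force: 24.9
```

>>> jog_arm(
  series=[
    [[0,0,0,0,0,0.5,255],[0,0,0,0,0,0.5,120],[0,0,0,0,0,0.5,60],[0,0,0,0,0,0.5,60],[0,0,0,0,0,0.5,60]],
  ],
)

```text
t: 9.15
tcp_pos: [0.5638, 0.0143, 0.1136]
ee_rot: [[-0.479, 0.878, -0.0], [0.878, 0.479, 0.0], [0.0, 0.0, -1.0]]
wrist_force: [-0.2, 0.2, -0.0]
gripper_width: 0.0641
grasp_force: 0.0
```

>>> jog_arm(
  series=[
    [[0,0,0,0,0,20,60],[0,0,0,0,0,60,60],[0,0,0,0,0,110,60],[0,0,0,0,0,150,80],[0,0,0,0,40,170,100]],
  ],
)

```text
t: 9.78
tcp_pos: [0.5651, 0.0528, 0.2869]
ee_rot: [[-0.476, 0.879, 0.005], [0.879, 0.476, -0.001], [-0.003, 0.004, -1.0]]
wrist_force: [0.4, 0.7, 0.2]
gripper_width: 0.0569
grasp_force: 0.0
```

>>> jog_arm(
  series=[
    [[0,0,0,-2,60,0,100],[0,0,0,-4,120,0,100],[0,0,0,-8,180,0,100],[0,0,0,-11,230,0,100],[0,0,0,-13,270,0,100]],
  ],
)

```text
t: 10.4
tcp_pos: [0.5502, 0.3265, 0.2834]
ee_rot: [[-0.481, 0.877, -0.0], [0.877, 0.481, 0.0], [0.0, -0.0, -1.0]]
wrist_force: [-0.2, -0.8, -0.6]
gripper_width: 0.0526
grasp_force: 0.0
```

>>> jog_arm(
  series=[
    [[0,0,0,0,20,-20,100],[0,0,0,0,22,-60,100],[0,0,0,0,22,-75,100],[0,0,0,0,22,-75,100]],
  ],
)

```text
t: 10.9
tcp_pos: [0.55, 0.3449, 0.2064]
ee_rot: [[-0.479, 0.878, -0.004], [0.878, 0.479, -0.002], [-0.0, -0.004, -1.0]]
wrist_force: [0.2, 0.1, 0.6]
gripper_width: 0.0531
grasp_force: 0.0
```

```bash
python3 -c "
from look import *
look('d',('scene',),sz=(45,35),fx=8)
from bench import readout
print(np.round(readout.observe()['ee_rot'],3).tolist())
for f in [(551.6,347.1)]:
  for dx in(-25,0,25): print(dx,proj('scene',[f[0]+dx*-.479,f[1]+dx*.878,190]).round(1))"
```

```text
scene 10.95 [551.  345.4 208.4] tcp px [368.8 159.1] crop 323 124 w 0.05283239399910712 [ 0.  -0.2  0.5]
[[-0.478, 0.878, -0.001], [0.878, 0.478, -0.0], [-0.0, -0.001, -1.0]]
-25 [363.6 167.8]
0 [368.3 164.5]
25 [372.8 161.2]
```

View pics/crop_d.png

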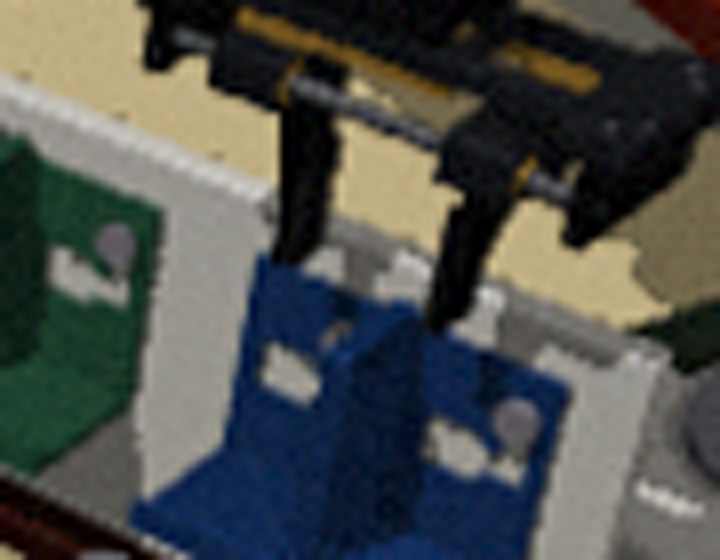

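>>> jog_arm(
  series=[
    [[0,0,0,2.5,4,-20,100],[0,0,0,2.5,4,-40,100],[0,0,0,2.5,4,-50,130],[0,0,0,2.5,4,-50,170],[0,0,0,2.5,4,-50,195]],
  ],
  grip_force=15,
)

```text
t: 11.58
tcp_pos: [0.5536, 0.3505, 0.1591]
ee_rot: [[-0.48, 0.878, 0.001], [0.878, 0.48, 0.0], [-0.0, 0.001, -1.0]]
wrist_force: [0.0, -0.4, -0.2]
gripper_width: 0.0306
grasp_force: 0.0
```

>>> jog_arm(
  series=[
    [[0,0,0,0,0,0,255],[0,0,0,0,0,0,255],[0,0,0,0,0,0,255],[0,0,0,0,0,0,255]],
  ],
)

```text
t: 12.08
tcp_pos: [0.5534, 0.3499, 0.1594]
ee_rot: [[-0.479, 0.878, 0.0], [0.878, 0.479, -0.0], [-0.001, 0.0, -1.0]]
wrist_force: [-2.8, -4.6, 6.1]
gripper_width: 0.012
grasp_force: 15.0
```

>>> jog_arm(
  series=[
    [[0,0,0,-0.5,-0.3,0,255],[0,0,0,-1,-0.5,3,255],[0,0,0,-1,-0.5,6,255],[0,0,0,-1,-0.5,10,255]],
  ],
  grip_force=55,
)

```text
t: 12.58
tcp_pos: [0.552, 0.3495, 0.1679]
ee_rot: [[-0.479, 0.878, -0.001], [0.878, 0.479, -0.001], [-0.0, -0.001, -1.0]]
wrist_force: [0.3, -2.0, -4.0]
gripper_width: 0.0117
grasp_force: 54.9
```

>>> jog_arm(
  series=[
    [[0,0,0,0,0,5,255],[0,0,0,0,0,10,255],[0,0,0,0,0,15,255],[0,0,0,0,0,16.5,255],[0,0,0,0,0,16.5,255]],
  ],
)

```text
t: 13.2
tcp_pos: [0.5527, 0.3499, 0.1857]
ee_rot: [[-0.479, 0.878, 0.001], [0.878, 0.479, 0.0], [-0.0, 0.001, -1.0]]
wrist_force: [1.7, -2.0, -2.2]
gripper_width: 0.0117
grasp_force: 54.9
```

>>> jog_arm(
  series=[
    [[0,0,0,4,2.2,0,255],[0,0,0,8.8,4.8,0,255],[0,0,0,13.2,7.2,0,255],[0,0,0,17.6,9.6,0,255],[0,0,0,17.6,9.6,0,255]],
  ],
)

```text
t: 13.82
tcp_pos: [0.5705, 0.3598, 0.1851]
ee_rot: [[-0.479, 0.878, 0.001], [0.878, 0.479, 0.001], [0.0, 0.001, -1.0]]
wrist_force: [1.0, -0.7, -2.5]
gripper_width: 0.0113
grasp_force: 54.9
```

>>> jog_arm(
  series=[
    [[0,0,0,1.5,0.8,0,255],[0,0,0,4.2,2.3,0,255],[0,0,0,4.2,2.3,0,255]],
  ],
)

```text
t: 14.2
tcp_pos: [0.5743, 0.3619, 0.1852]
ee_rot: [[-0.479, 0.878, 0.0], [0.878, 0.479, 0.0], [0.0, 0.0, -1.0]]
wrist_force: [0.9, -1.3, -2.8]
gripper_width: 0.0115
grasp_force: 54.9
```

```bash
python3 -c "
from look import *
look('e',('scene',),sz=(45,35),fx=8)"
```

```text
scene 14.25 [574.3 361.8 185.2] tcp px [376.5 169.2] crop 331 134 w 0.011534748422153875 [ 0.2 -1.4 -1.6]
```

View pics/crop_e.png

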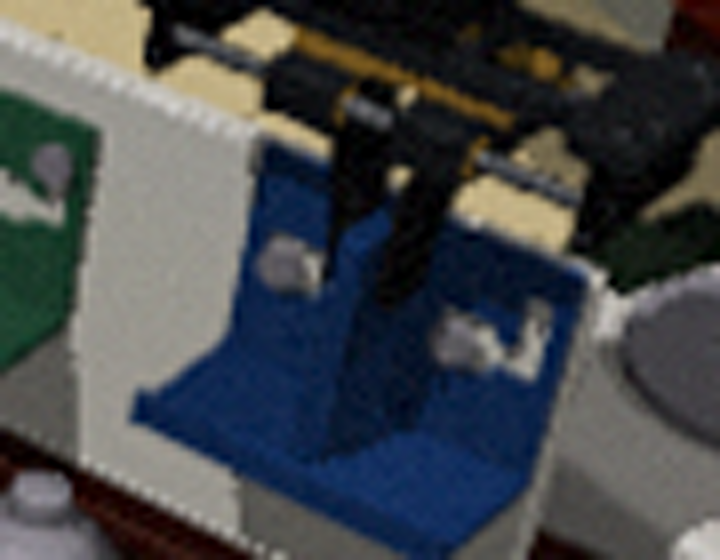

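>>> jog_arm(
  series=[
    [[0,0,0,1,-1.8,0,255],[0,0,0,1.9,-3.5,0,255],[0,0,0,2.9,-5.3,0,255],[0,0,0,3.8,-7,0,255]],
  ],
)

```text
t: 14.75
tcp_pos: [0.578, 0.3546, 0.1851]
ee_rot: [[-0.479, 0.878, 0.0], [0.878, 0.479, 0.0], [0.0, 0.0, -1.0]]
wrist_force: [-0.0, -0.1, -2.5]
gripper_width: 0.0119
grasp_force: 54.9
```

No resistance. I'll draw it off fully.

>>> jog_arm(
  series=[
    [[0,0,0,2,-3.5,0,255],[0,0,0,4,-7,0,255],[0,0,0,6,-10.5,0,255],[0,0,0,8,-14,0,255],[0,0,0,10,-18,0,255]],
  ],
)

```text
t: 15.38
tcp_pos: [0.5881, 0.3364, 0.1851]
ee_rot: [[-0.479, 0.878, -0.0], [0.878, 0.479, 0.0], [0.0, -0.0, -1.0]]
wrist_force: [-0.3, -0.5, -2.2]
gripper_width: 0.0114
grasp_force: 54.9
```

>>> jog_arm(
  series=[
    [[0,0,0,9,-16,10,255],[0,0,0,18,-33,30,255],[0,0,0,24,-44,60,255],[0,0,0,24,-54,90,255],[0,0,0,24,-64,110,255]],
  ],
)

```text
t: 16.0
tcp_pos: [0.6133, 0.2713, 0.2989]
ee_rot: [[-0.478, 0.878, 0.004], [0.878, 0.478, 0.001], [-0.001, 0.004, -1.0]]
wrist_force: [-1.0, -0.8, -1.1]
gripper_width: 0.0115
grasp_force: 54.9
```

>>> jog_arm(
  series=[
    [[0,0,-8,-15,-40,0,255],[0,0,-16,-30,-85,0,255],[0,0,-25,-45,-135,0,255],[0,0,-34,-60,-185,0,255],[0,0,-43,-75,-235,0,255]],
  ],
)

```text
t: 16.62
tcp_pos: [0.5363, 0.0355, 0.296]
ee_rot: [[0.253, 0.967, 0.001], [0.967, -0.253, -0.0], [-0.0, 0.001, -1.0]]
wrist_force: [0.5, -1.1, -1.3]
gripper_width: 0.0116
grasp_force: 54.9
```

>>> jog_arm(
  series=[
    [[0,0,-9,-20,-50,0,255],[0,0,-18,-40,-100,0,255],[0,0,-27,-60,-150,0,255],[0,0,-36,-75,-200,0,255],[0,0,-45,-85,-240,0,255]],
  ],
)

```text
t: 17.25
tcp_pos: [0.4507, -0.2047, 0.2962]
ee_rot: [[0.864, 0.504, 0.001], [0.504, -0.864, -0.001], [0.0, 0.002, -1.0]]
wrist_force: [0.6, 0.6, -2.3]
gripper_width: 0.0114
grasp_force: 54.9
```

>>> jog_arm(
  series=[
    [[0,0,-8,-10,-40,0,255],[0,0,-12.8,-20,-80,0,255],[0,0,-12.8,-25,-100,-20,255],[0,0,-12.8,-25,-100,-30,255],[0,0,-12.8,-25,-100,-30,255]],
  ],
)

```text
t: 17.88
tcp_pos: [0.4264, -0.3016, 0.2645]
ee_rot: [[0.952, 0.306, -0.001], [0.306, -0.952, 0.002], [-0.001, -0.002, -1.0]]
wrist_force: [-1.1, 1.0, -1.7]
gripper_width: 0.0114
grasp_force: 54.9
```

```bash
python3 -c "
from look import *
look('f',('scene','top'),sz=(55,75),fx=3.6)
s=readout.observe();print(np.degrees(np.arctan2(s['ee_rot'][1][0],s['ee_rot'][0][0])),s['qpos'])"
```

```text
scene 17.925 [ 426.9 -301.7  265.3] tcp px [134.3 153.3] crop 79 78 w 0.011674583042021252 [-0.2 -0.5 -2.2]
top 17.975 [ 427.3 -301.7  265.8] tcp px [373.4 213.7] crop 318 138 w 0.012066275328835335 [-0.  -0.5 -1.5]
17.905794456624168 [-7.65887201e-01 -5.21306466e-02  1.73557254e+00  2.55539291e-04
  1.45746512e+00  4.92365379e-01]
```

View pics/crop_f.png

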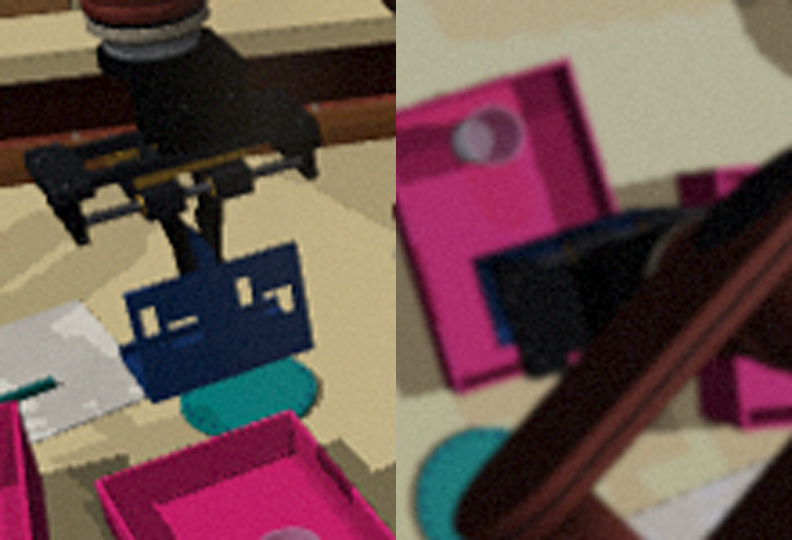

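```bash
python3 -c "
from g import *
a=at('top',365.8,154.7,.05);b=at('top',335.8,246.3,.05);print(a,b,(a+b)/2)
# predicted corners for centre (463,-301)
R=np.array([[.952,-.306],[.306,.952]])
for s in((1,1),(1,-1),(-1,-1),(-1,1)):
  w=R@[125*s[0],90*s[1]]+[463,-301]; print(s,[proj(c,[*w,50]).round(1) for c in('top','scene')],proj('top',[*w,0]).round(1))
print(proj('top',[425,-313,80]))"
```

```text
[ 605.63664949 -349.66233354] [ 321.73817632 -257.3798591 ] [ 463.6874129  -303.52109632]
(1, 1) [array([310.2, 170.5]), array([195.4, 234.4])] [307.6 171.8]
(1, -1) [array([365.4, 153.4]), array([134.5, 260.9])] [360.6 155.5]
(-1, -1) [array([390. , 230.6]), array([104.6, 210.2])] [384.2 229.6]
(-1, 1) [array([334.6, 248. ]), array([159.5, 190.3])] [331.  246.3]
[356.68847157 213.07667425]
```

Run:
```python
from g import *
o=[]
for c,(x,y) in (("top",(300,145)),("scene",(95,185))):
    im=cv2.imread(f"pics/{c}0.png"); im=cv2.resize(im,None,fx=4,fy=4,interpolation=cv2.INTER_CUBIC)
    R=np.array([[.952,-.306],[.306,.952]])
    w=[R@[125*a,90*b]+[463,-301] for a,b in((1,1),(1,-1),(-1,-1),(-1,1))]
    cv2.polylines(im,[np.array([proj(c,[*p,50])*4+2 for p in w]).astype(int)],True,(0,255,0),1)
    w=[R@[-45+35*a,65*b]+[463,-301] for a,b in((1,1),(1,-1),(-1,-1),(-1,1))]
    cv2.polylines(im,[np.array([proj(c,[*p,5])*4+2 for p in w]).astype(int)],True,(255,0,0),1)
    o.append(im[y*4:y*4+420,x*4:x*4+396])
cv2.imwrite("pics/tray.png",np.hstack(o))
```

```text
(no output)
```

View pics/tray.png

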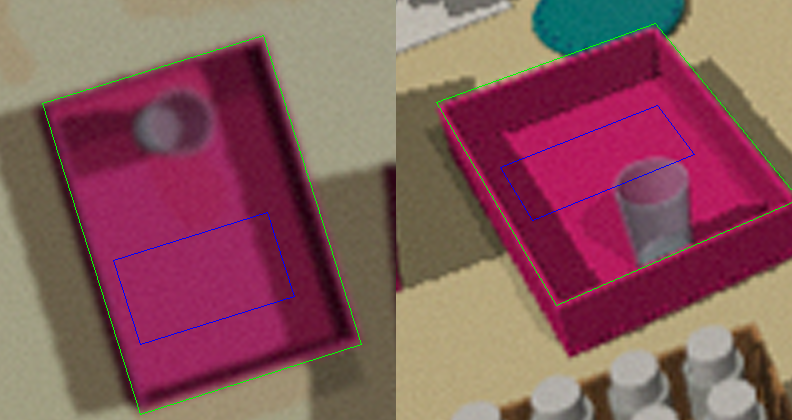

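The tray outline (green) fits both views, and the planned footprint (blue) clears the beaker and walls. I'll lower the shelf.

>>> jog_arm(
  series=[
    [[0,0,0,-2.3,-11.3,-20,255],[0,0,0,-2.3,-11.3,-60,255],[0,0,0,-2.3,-11.3,-90,255],[0,0,0,-2.3,-11.3,-110,255],[0,0,0,-2.3,-11.3,-120,255]],
  ],
)

```text
t: 18.6
tcp_pos: [0.4249, -0.3128, 0.1448]
ee_rot: [[0.951, 0.308, -0.0], [0.308, -0.951, 0.0], [-0.0, -0.0, -1.0]]
wrist_force: [0.3, -0.5, -1.1]
gripper_width: 0.0115
grasp_force: 54.9
```

>>> jog_arm(
  series=[
    [[0,0,0,0,0,-20,255],[0,0,0,0,0,-40,255],[0,0,0,0,0,-55,255],[0,0,0,0,0,-60,255],[0,0,0,0,0,-60,255]],
  ],
)

```text
t: 19.23
tcp_pos: [0.4249, -0.3137, 0.0854]
ee_rot: [[0.952, 0.307, 0.0], [0.307, -0.952, -0.0], [0.0, 0.0, -1.0]]
wrist_force: [0.2, -0.0, -2.9]
gripper_width: 0.0118
grasp_force: 54.9
```

>>> jog_arm(
  series=[
    [[0,0,0,0,0,-1,255],[0,0,0,0,0,-2,255],[0,0,0,0,0,-3,255],[0,0,0,0,0,-4,255]],
  ],
)

```text
t: 19.73
tcp_pos: [0.4247, -0.3137, 0.0811]
ee_rot: [[0.952, 0.307, 0.0], [0.307, -0.952, -0.0], [0.0, 0.0, -1.0]]
wrist_force: [-0.5, 0.2, -2.2]
gripper_width: 0.0116
grasp_force: 54.9
```

>>> jog_arm(
  series=[
    [[0,0,0,0,0,-0.7,255],[0,0,0,0,0,-1.4,255],[0,0,0,0,0,-1.4,255]],
  ],
)

```text
t: 20.1
tcp_pos: [0.4249, -0.3137, 0.0804]
ee_rot: [[0.952, 0.307, 0.0], [0.307, -0.952, -0.0], [0.0, 0.0, -1.0]]
wrist_force: [-0.5, 2.4, 4.5]
gripper_width: 0.0118
grasp_force: 55.0
```

>>> jog_arm(
  series=[
    [[0,0,0,0,0,0,255],[0,0,0,0,0,0,200],[0,0,0,0,0,0,150],[0,0,0,0,0,0,130],[0,0,0,0,0,0,130]],
  ],
  grip_force=10,
)

```text
t: 20.72
tcp_pos: [0.4245, -0.3137, 0.0795]
ee_rot: [[0.952, 0.306, -0.0], [0.306, -0.952, 0.0], [-0.0, -0.0, -1.0]]
wrist_force: [-0.1, 0.4, 0.5]
gripper_width: 0.0388
grasp_force: 0.0
```

>>> jog_arm(
  series=[
    [[0,0,0,0,0,15,130],[0,0,0,0,0,50,130],[0,0,0,0,0,100,130],[0,0,0,0,0,160,130],[0,0,0,0,0,210,130]],
  ],
)

```text
t: 21.35
tcp_pos: [0.4248, -0.3138, 0.2936]
ee_rot: [[0.952, 0.307, 0.002], [0.307, -0.952, -0.002], [0.001, 0.003, -1.0]]
wrist_force: [0.2, -0.2, 0.4]
gripper_width: 0.0427
grasp_force: 0.0
```

>>> jog_arm(
  series=[
    [[0,0,0,-20,-60,20,130],[0,0,0,-40,-120,20,130],[0,0,0,-60,-180,20,130],[0,0,0,-80,-220,20,130],[0,0,0,-80,-220,20,130]],
  ],
)

```text
t: 21.98
tcp_pos: [0.3422, -0.5364, 0.3099]
ee_rot: [[0.953, 0.302, -0.001], [0.302, -0.953, -0.001], [-0.001, 0.0, -1.0]]
wrist_force: [0.3, 0.0, -0.7]
gripper_width: 0.0426
grasp_force: 0.0
```

Run:
```python
from g import *
o=[]
for c in("scene","top"):
    im=cv2.cvtColor(optics.grab_frame(c),cv2.COLOR_RGB2BGR); o.append(im)
a=cv2.resize(o[0][100:292,80:420],None,fx=2.3,fy=2.3,interpolation=cv2.INTER_CUBIC)[:, :782]
b=cv2.resize(o[1][130:270,250:400],None,fx=1,fy=1)
a[:140,:150]=b
cv2.imwrite("pics/final.png",a);print(a.shape)
```

```text
(442, 782, 3)
```

View pics/final.png

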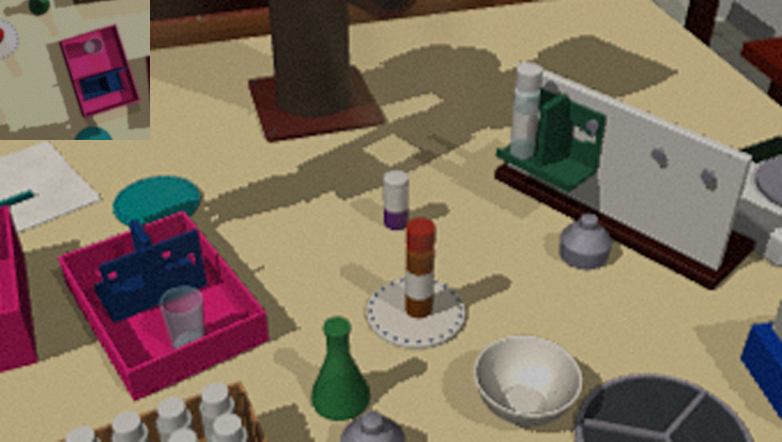

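The bottle stands upright on the white saucer (415,310) and the blue shelf is upright on the tray floor beside the beaker (150,270). The green shelf and its bottle still hang untouched, and the arm is clear.

```bash
python3 -c "
from bench import ticket
print(ticket.finish_job())"
```

```text
the job is handed in; nothing more can be done
None
```

The job is done and handed in: the amber bottle stands on the white saucer, and the blue shelf came off its studs without force and stands upright in the pink tray beside the beaker. The final picture shows the green shelf still hanging with its bottle and nothing else moved; the job took about 22 s of the 58 s allowed.

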